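# Stand the beaker on the stirrer and switch it on

## Robot

A 6-joint arm with a two-finger parallel gripper is mounted at the origin on the work surface. World frame = base frame: x ahead of the robot, y to its left, z up, the work surface at z = 0. Lengths are in m, angles in rad, forces in N, time in s.
With the tool pointing down it reaches from about 0.35 to 1 m from the base axis. Payload 7.1 kg.
Tool frame: the origin (TCP) lies midway between the tips of the shut fingers; the grasp point (between the pads) lies 19 mm behind it; z points along the fingers, x is the direction in which the jaws open and shut, and the axes are right-handed (so a half turn about z gives the same grasp; the last joint's range is limited). The gripper opens to 85 mm and grips with 20 to 120 N. Pads are 22 mm wide; open, the fingers measure 114 mm over their backs; the gripper's body (76 mm by 85 mm) begins 54 mm behind the grasp point. The pads swing forward as they close: fully open they stand 13 mm farther back than shut.
Start: joints at [1.28, 0.423, 1.63, -0, 1.089, -0.019], TCP at [0.168, 0.602, 0.231] pointing down, gripper open.
Joint ranges: [-3, 3], [-0.9, 2.11], [0.09, 2.58], [-1.31, 4.45], [0.11, 2.69], [-2.54, 2.54]. Speed limits (rad/s): [2.39, 2.39, 3.01, 3.14, 3.14, 3.14].

## Interface

Orientations are given as a 3x3 rotation matrix whose columns are the frame's x, y, z axes.
In Python, from bench import env, camera, calibration, job gives the robot as it stands.
- The arm moves only by the tool apply_moves, never from a script. Its argument "deltas" is a list of rows, each a list of 3 entries, a list of its own where there are three numbers: the finger opening in mm, from 0 to 85.4, then the shift along the tool's x, y, z in mm, then the turn about the tool's z in rad. A call has 1 to 12 rows; each row is the pose to reach, as a shift and turn from the pose commanded when the call began, along the tool's axes at that moment; what a row does not reach only later rows make up. A row lasts 1/8 s, in which the tool goes at most 62.5 mm and 10.7 degrees, less where a joint would pass 70% of its speed; a pose out of reach is approached as far as the arm can. A call with a gripper value outside its range is refused whole. The fingers move at their own pace and stop on an object; "force" is the grip in N (left out, the last holds). Time passes only in rows, so rows that repeat a pose let the fingers close. It gives the time, the measured TCP pose, the force and the opening at its end, in the units of the state.
- env.sense(): the state, without advancing time (a new reading comes with each control period).
- camera(name): name is "scene" or "top" or "wrist"; returns the picture (480x640x3 uint8, red, green, blue); there is no depth.
- calibration(name): a dict with "vertical_fov" (degrees; the focal length in pixels is half the picture's height over the tangent of half this angle, whatever the lens; pixels are square), "cx", "cy" (the principal point, pixels), "R" (3x3) and "t" (3): a world point X has camera coordinates R X + t. Camera axes: x right, y down, z forward; pixel columns grow to the right and rows downward; lengths in m; the calibration is good to about 2 mm. A picture is of the moment at which its call begins: read the wrist's pose just before it. calibration takes no time and is no camera call; for the wrist camera it gives the pose at the moment of the call.
- job.finish_job(): hands the job in, once; it reports no verdict.
The state is a dict: "time": time; "joint_pos": joint angles; "joint_velocities": joint speeds; "effort": joint torques, N m; "position": TCP position; "ee_rot": TCP orientation; "wrist_force": force on the tool from outside, world axes, zero at the start; "torque": the same for the moment, N m; "width": finger opening in m.
Only numpy, scipy, OpenCV 4.12 (cv2) and the standard library are available. Lean on these libraries where they do the work, as an engineer would, in place of code of your own. Each camera call takes 0.05 s, during which the arm holds its last target.

## Task

Gently stand the beaker that has the blue stirring bar in it upright in the middle of the stirrer's round white plate and let go of it; then press the stirrer's green rocker switch over with a fingertip until it clicks on and stays on, without leaning hard on the stirrer. Leave the speed knob as it is set, keep the bar in the beaker, and do not disturb the other things on the bench.

Things in the scene. Friction and masses are not known exactly. Their poses are not given: they have to be found in the camera images.
- beaker: 150 ml straight glass beaker with the blue stirring bar in it: 60 mm across outside (62 at the rim), 80 high, wall 2.5, floor 3 thick, 75 g. Origin under its middle, z up along its axis. It stands on the bench left or right of the stirrer; the empty spare beaker stands on the other side.
- stir_bar: blue stirring bar, a rod with round ends, 8 mm thick, 44 long, 10 g, lying loose on the beaker's floor. Origin on its underside as built, at the middle of its length; x along it.
- jack: blue scissor lab jack under the stirrer, 160 x 150 mm, fixed to the bench; origin under its middle. On its top stand four sprung anti-vibration feet that carry the stirrer: it sinks straight down by about 1 mm per newton of downward push (14 mm at most), switch and all, and rises again when released. So the rocker gives way only after the whole stirrer has sunk some 8 mm.
- stirrer: white magnetic stirrer, 150 mm wide (y), 215 deep (x, front at x = -107.5), 0.9 kg. Origin under its middle, 75 mm over the bench, z up. Its front is a grey panel sloping 25 degrees, from x = -107.5, z = 47 to x = -37.5, z = 80; outward normal (-0.423, 0, 0.906), up the slope (0.906, 0, 0.423). Behind it the top is level at 80 and carries the plate. Rocker on the panel's +y half, knob on the -y half.
- plate_center (a point): middle of the upper face of the stirrer's round white plate, 132 mm across; 36 mm behind (+x) and 88 mm above the stirrer's origin. Axes as the stirrer's.
- switch_pivot (a point): middle of the green rocker's face, over its pivot, 6.5 mm out of the panel. Axes as the stirrer's. The rocker is 24 mm wide (y) and 31 long (15.5 mm up and 15.5 down the slope from here); its face is a shallow V of 0.3 rad. It sits in a black frame 39 x 31 mm, 3 mm proud. From here the panel runs on, clear and flat, for 40 mm up the slope.
- switch_press (a point): point on the face of the rocker's upper (on) half, 12 mm from the pivot, midway across: the place to press, square to the panel. Moves with the rocker. Axes are the rocker's: y across, x up the slope, z outward.
- stir_switch (a joint): angle of the green rocker: 0 off (lower half flush, upper end standing 4.6 mm farther out), 0.30 on (upper half flush). Over-centre spring: pressed at its upper end it holds until about 9 N (11 N at switch_press), then yields, and past 0.17 snaps to on by itself; let go before that, it springs back. The force on the finger drops by several newtons at the snap, and rises again at the stop.
- knob_mark (a point): white mark on the black speed knob's face, 12 mm from the knob's axis; the knob is 32 mm across, stands 18 out of the panel, 72 mm from the rocker, and turns easily; to be left as it is set
- spare_beaker: the empty beaker, same kind and size as the other but with no bar in it; a bystander; origin under its middle, z up
- mortar: white porcelain mortar, 94 mm across its rim, 55 high; a bystander; origin under its middle
- pestle: white porcelain pestle, 124 mm long, lying on the bench; a bystander; origin under its middle, x along it
- petri_dish: flat round glass dish, 90 mm across, 14 high; a bystander; origin under its middle
- spatula: steel lab spoon, 170 mm long, lying on the bench; a bystander; origin under its middle, x along it
- wash_bottle: white plastic wash bottle with red cap and bent spout, 70 mm across, 190 high; a bystander; origin under its middle
Mind the look-alikes: they are no part of the job. Leave any red or yellow look-alike of the beaker alone.

How it is judged:
On the way, in this order (a step that is already met when the one before it is completed fails the run):
1. the beaker with the bar stands upright in the middle of the plate, let go of, the switch still off (horizontal distance between beaker and plate_center below 0.015 m and z of beaker in the frame of plate_center between -0.004 and 0.004 m and angle between beaker's own z axis and vertical below 0.1 rad and contact force between beaker and the fingers below 0.05 N and value of joint stir_switch below 0.1 rad), for 0.2 s.
2. the green rocker is over to on (value of joint stir_switch above 0.27 rad), for 0.1 s.
At the end, for the whole second after the job is handed in: The rocker is on (above 0.27 rad); the beaker stands upright on the plate, its axis within 15 mm of the plate's middle, with the bar inside, at rest and released; the speed knob is as it was set (its mark within 5 mm); nothing touches the stirrer (value of joint stir_switch above 0.27 rad and horizontal distance between beaker and plate_center below 0.015 m and z of beaker in the frame of plate_center between -0.004 and 0.004 m and angle between beaker's own z axis and vertical below 0.1 rad and contact force between each of beaker, stirrer and the fingers below 0.05 N and z of stir_bar in the frame of beaker between -0.005 and 0.03 m and horizontal distance between stir_bar and beaker below 0.028 m and linear speed of beaker below 0.02 m/s and linear speed of stir_bar below 0.05 m/s and distance of knob_mark from where it was at the start of the episode below 0.005 m).
It fails at once if the hand or arm leaned on the stirrer, its switch or its knob with more than 25 N (contact force between stirrer and the fingers above 25 N or contact force between stirrer and the arm above 25 N).
It fails at once if the beaker was set down hard (more than 30 N) or dropped (falling free of the fingers faster than 0.35 m/s, a drop of some 6 mm) (contact force between beaker and stirrer above 30 N or (contact force between beaker and the fingers below 0.05 N and linear speed of beaker above 0.35 m/s)).
It fails at once if the beaker was tipped over (more than 0.7 rad) (angle between beaker's own z axis and vertical above 0.7 rad).
It fails at once if a bystander on the bench was moved by more than 30 mm (distance of any of spare_beaker, mortar, pestle, petri_dish, spatula, wash_bottle from where it was at the start of the episode above 0.03 m).
It also fails if it takes over 53 s, if anything falls off the work surface, if the arm or the gripper's body presses on something with over 40 N, if the wrist force passes 120 N, or if a joint passes its speed limit or range.

## Working session

There is one attempt and no reset: what is moved stays moved. The work goes in short steps, Python scripts to look and compute and a tool call to move; the robot and the scene stay as the last step left them, time stands still between calls to the robot, and variables do not carry over. Pictures are saved under pics/ and viewed, and the job is handed in when it is done.

Besides the shell and the picture viewer there is one more tool, called in YAML: its name, and indented under it one key for each argument. apply_moves: Moves the arm, as the interface text tells. Its arguments: {"type":"object","properties":{"deltas":{"type":"array","items":{"type":"array"}},"force":{"type":"number"}},"required":["deltas"]}

```bash
mkdir -p pics; ls; python3 - <<'E'
from bench import env,camera,calibration
import cv2,numpy as np
s=env.sense()
for k in('time','position','ee_rot','width'):print(k,s[k])
for n in('scene','top','wrist'):
    c=calibration(n);print(n,c)
    cv2.imwrite(f'pics/{n}0.png',camera(n)[:,:,::-1])
E
```

```text
pics
time 0.0
position [0.16761568 0.60154773 0.23054204]
ee_rot [[ 2.68436861e-01  9.63297186e-01 -4.28787610e-04]
 [ 9.63296096e-01 -2.68437202e-01 -1.44914721e-03]
 [-1.51106198e-03 -2.40449027e-05 -9.99998858e-01]]
width 0.08531608258369223
scene {'vertical_fov': 50.996078828249026, 'cx': 319.4082000293184, 'cy': 238.1285539618214, 'R': array([[ 0.83984821,  0.54227724, -0.02429775],
       [ 0.28438775, -0.47768828, -0.83122651],
       [-0.46236198,  0.69119411, -0.55540265]]), 't': array([-0.35245585, -0.05143107,  1.62751581])}
top {'vertical_fov': 42.88608288648675, 'cx': 306.96163516674443, 'cy': 232.64264853090924, 'R': array([[-0.02864625, -0.99957651, -0.00511702],
       [-0.99483429,  0.02900833, -0.09727921],
       [ 0.09738645,  0.0023039 , -0.99524398]]), 't': array([-0.01448161,  0.49411679,  1.44422013])}
wrist {'vertical_fov': 65.04012062983213, 'cx': 315.9870269636952, 'cy': 233.4111875453648, 'R': array([[ 0.26750886,  0.96355463, -0.00121417],
       [ 0.92361183, -0.2560602 ,  0.28526193],
       [ 0.27455455, -0.07743152, -0.95844883]]), 't': array([-0.62389834, -0.03705024,  0.37841047])}
```

View pics/scene0.png

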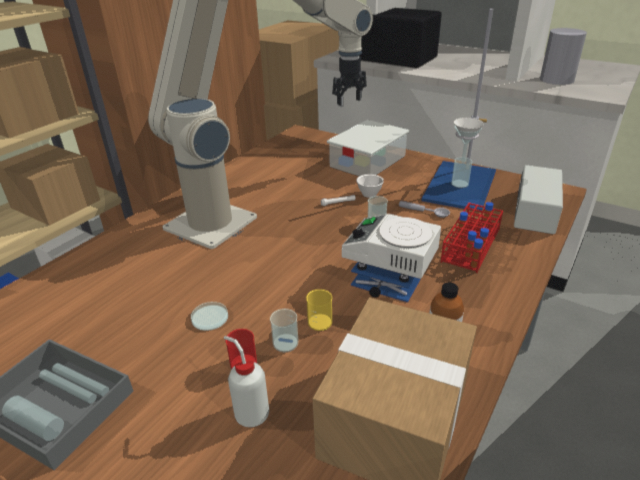

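View pics/top0.png

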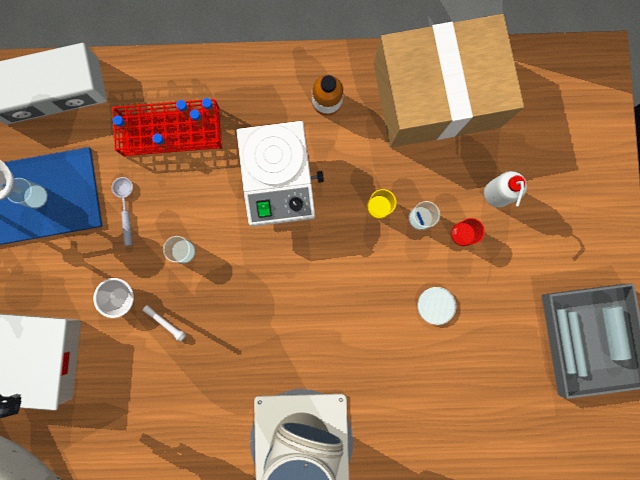

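View pics/wrist0.png

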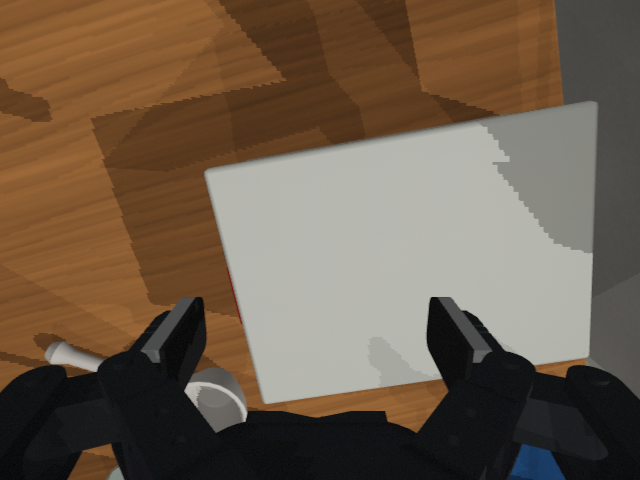

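```bash
python3 - <<'E'
import cv2,numpy as np
t=cv2.imread('pics/top0.png')
a=cv2.resize(t[170:260,340:500],None,fx=5,fy=5,interpolation=cv2.INTER_CUBIC)
cv2.imwrite('pics/crop_b.png',a)
cv2.imwrite('pics/crop_s.png',cv2.resize(t[110:240,220:340],None,fx=4.5,fy=4.5,interpolation=cv2.INTER_CUBIC))
E
```

```text
(no output)
```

View pics/crop_b.png

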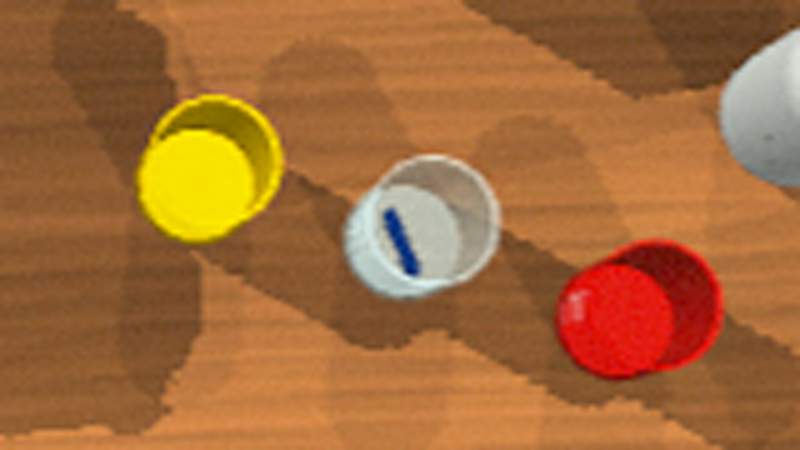

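View pics/crop_s.png

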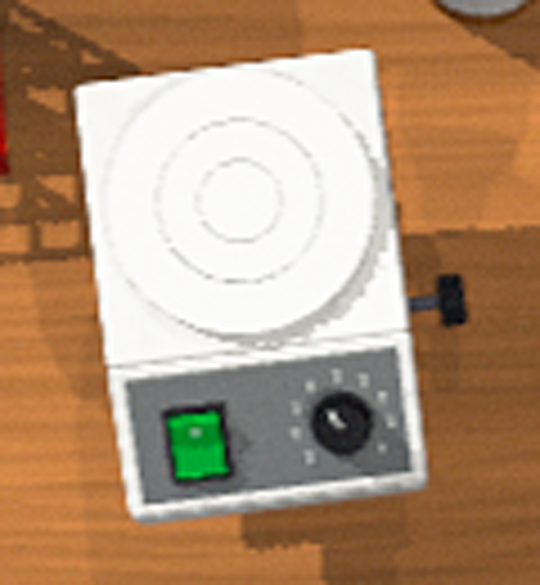

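```bash
cat > h.py <<'E'
import numpy as np, cv2
from scipy.optimize import least_squares
from bench import env,camera,calibration
def proj(c,X):
    X=np.atleast_2d(X);Y=X@c['R'].T+c['t'];f=240/np.tan(np.radians(c['vertical_fov']/2))
    return np.c_[c['cx']+f*Y[:,0]/Y[:,2],c['cy']+f*Y[:,1]/Y[:,2]]
def unproj(c,uv,z):
    f=240/np.tan(np.radians(c['vertical_fov']/2))
    d=c['R'].T@np.array([(uv[0]-c['cx'])/f,(uv[1]-c['cy'])/f,1]);o=-c['R'].T@c['t']
    return o+d*(z-o[2])/d[2]
def circ(x,y,z,r,n=60):
    a=np.linspace(0,2*np.pi,n);return np.c_[x+r*np.cos(a),y+r*np.sin(a),0*a+z]
def draw(im,c,P,col,s=1,o=(0,0)):
    p=((proj(c,P)-o)*s).round().astype(int);cv2.polylines(im,[p.reshape(-1,1,2)],False,col,1)
def stW(p,L):
    c,s=np.cos(p[2]),np.sin(p[2]);L=np.atleast_2d(L);return L@np.array([[c,s,0],[-s,c,0],[0,0,1]])+[p[0],p[1],0.075]
E
cat > m.py <<'E'
from h import *
c=calibration('top')
print('rim',unproj(c,(427.6,214.4),.08),'floor',unproj(c,(340+408/5+0,170+240/5),.003))
k=lambda u,v:(220+u/4.5,110+v/4.5)
L=np.array([[.1075,.075,.08],[.1075,-.075,.08],[.036,0,.088],[-.0375,.075,.08],[-.0375,-.075,.08]])
U=np.array([k(75,88),k(375,50),k(240,201),k(108,368),k(408,333)])
r=least_squares(lambda p:(proj(c,stW(p,L))-U).ravel(),[.7,.1,0])
print(r.x,r.fun.reshape(-1,2).round(1))
p=r.x;print('plate',stW(p,[.036,0,.088]))
n=np.array([-.423,0,.906]);u=np.array([.906,0,.423])
P=unproj(c,k(198,445),.075+.068)
print('rocker local',(P[:2]-p[:2])@np.array([[np.cos(p[2]),-np.sin(p[2])],[np.sin(p[2]),np.cos(p[2])]]),P)
E
python3 m.py
```

```text
rim [ 0.52229686 -0.30929271  0.08      ] floor [ 0.52329224 -0.30943088  0.003     ]
[0.61776088 0.03661645 0.09237473] [[-0.2 -1. ]
 [-0.  -0.6]
 [ 0.   0.4]
 [-0.4  0.7]
 [ 0.6  0.3]]
plate [[0.65360739 0.03993721 0.163     ]]
rocker local [-0.07732636  0.03530709] [0.53750735 0.06464016 0.143     ]
```

```bash
cat >> h.py <<'E'
def delta(P,yaw=None):
    s=env.sense();R=np.array(s['ee_rot']);d=R.T@(np.array(P)-s['position'])*1000
    out=d.round(1)
    y0=np.arctan2(R[1,0],R[0,0]);
    return out, None if yaw is None else round(-((yaw-y0+np.pi)%(2*np.pi)-np.pi),4)
E
python3 - <<'E'
from h import *
print(delta((.40,.2,.24),0), delta((.523,-.309,.20),-.317))
c=calibration('top')
print('red',unproj(c,(340+620/5,170+320/5),.003),'yel',unproj(c,(340+205/5,170+180/5),.003))
for n in('top','scene'):
    c=calibration(n);im=cv2.imread(f'pics/{n}0.png')
    o=proj(c,[.523,-.309,.04])[0].round()-[60,50]; o=o.astype(int)
    a=cv2.resize(im[o[1]:o[1]+100,o[0]:o[0]+120],None,fx=6,fy=6,interpolation=cv2.INTER_CUBIC)
    draw(a,c,circ(.523,-.309,0,.03),(0,0,255),6,o-.0);draw(a,c,circ(.523,-.309,.08,.031),(0,255,0),6,o)
    cv2.imwrite(f'pics/ov_{n}.png',a)
E
```

```text
(array([-324.6,  331.7,   -8.9]), np.float64(1.299)) (array([-781.8,  586.8,   31.6]), np.float64(1.616))
red [ 0.48109475 -0.41064001  0.003     ] yel [ 0.55573434 -0.21163131  0.003     ]
```

View pics/ov_top.png

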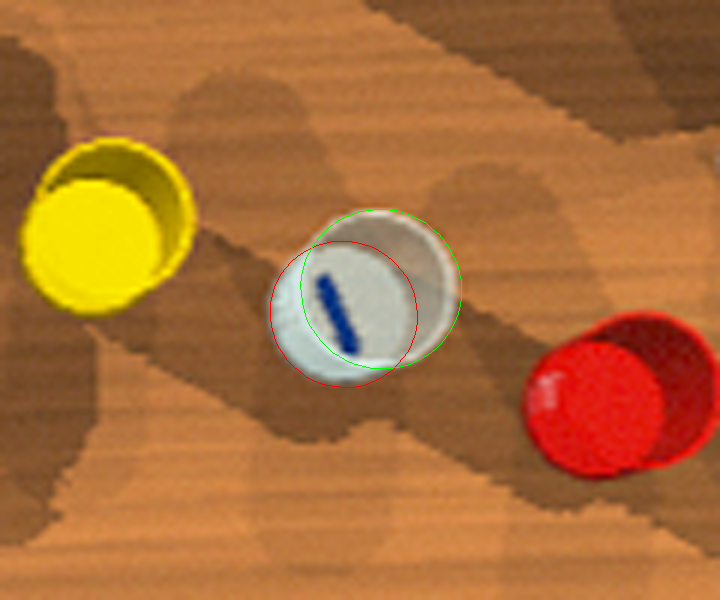

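View pics/ov_scene.png

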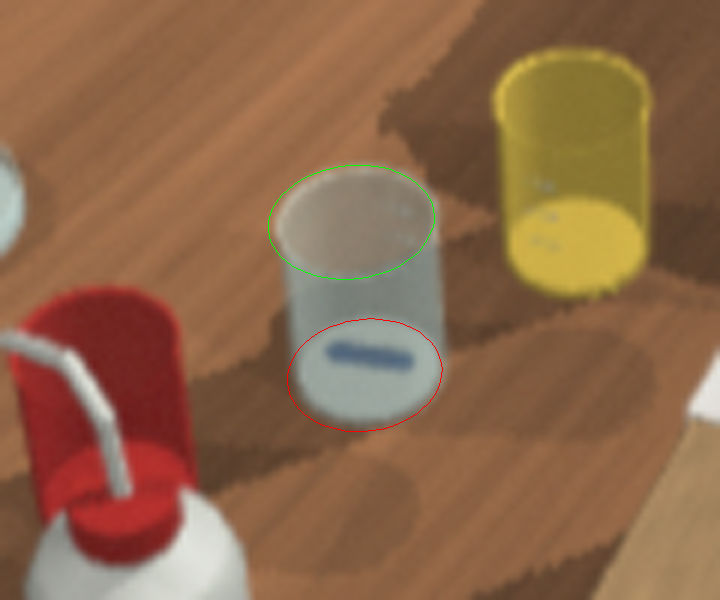

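apply_moves:
  deltas:
    - [85, [-40, 41, -1], 0.1]
    - [85, [-80, 82, -3], 0.2]
    - [85, [-121, 124, -4], 0.3]
    - [85, [-162, 166, -5], 0.4]
    - [85, [-203, 207, -6], 0.5]
    - [85, [-244, 249, -7], 0.6]
    - [85, [-285, 290, -8], 0.7]
    - [85, [-325, 332, -9], 0.8]
    - [85, [-376, 360, -5], 0.9]
    - [85, [-427, 388, 0], 1.0]
    - [85, [-478, 416, 5], 1.1]
    - [85, [-529, 445, 10], 1.2]

```text
time: 1.65
position: [0.4545, -0.0289, 0.2213]
ee_rot: [[0.995, 0.095, 0.0], [0.095, -0.995, 0.0], [0.0, -0.0, -1.0]]
wrist_force: [1.2, 0.0, -0.1]
width: 0.0845
```

```bash
python3 - <<'E'
from h import *
s=env.sense();print(s['time'],s['position'],s['joint_pos'])
print(delta((.524,-.308,.18),-.317))
E
```

```text
1.65 [ 0.45454488 -0.02891563  0.22128838] [-8.97190520e-02  1.86183510e-01  2.00078886e+00  1.11234462e-04
  9.54166003e-01 -1.85409393e-01]
(array([ 42.5, 284.4,  41.3]), np.float64(0.4126))
```

apply_moves:
  deltas:
    - [85, [7, 47, 4], 0.08]
    - [85, [14, 94, 12], 0.16]
    - [85, [21, 141, 20], 0.24]
    - [85, [28, 188, 28], 0.32]
    - [85, [35, 236, 36], 0.41]
    - [85, [42, 284, 41], 0.413]
    - [85, [42.5, 284.4, 41.3], 0.413]
    - [85, [42.5, 284.4, 41.3], 0.413]

```text
time: 2.65
position: [0.5242, -0.3052, 0.1795]
ee_rot: [[0.951, -0.309, -0.001], [-0.309, -0.951, 0.001], [-0.001, -0.001, -1.0]]
wrist_force: [0.2, 0.5, -0.0]
width: 0.0849
```

```bash
python3 - <<'E'
from h import *
c=calibration('wrist');im=camera('wrist')[:,:,::-1].copy()
draw(im,c,circ(.524,-.308,0,.03),(0,0,255));draw(im,c,circ(.524,-.308,.08,.031),(0,255,0))
cv2.imwrite('pics/w1.png',im)
s=env.sense();print(s['time'],s['position'],delta((.524,-.308,.033),-.317))
E
```

```text
2.7 [ 0.52426418 -0.30473166  0.17974957] (array([  0.9,   3.3, 146.7]), np.float64(0.0034))
```

View pics/w1.png

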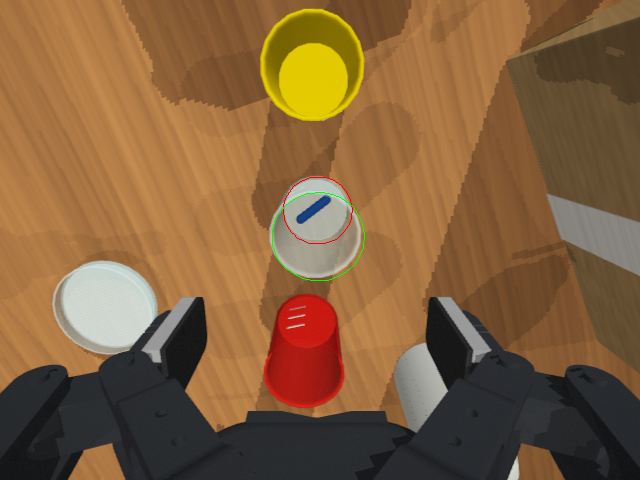

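apply_moves:
  deltas:
    - [85, [-0.5, 3.5, 25], 0.003]
    - [85, [-0.5, 3.5, 55], 0.003]
    - [85, [-0.5, 3.5, 80], 0.003]
    - [85, [-0.5, 3.5, 80], 0.003]

```text
time: 3.2
position: [0.5219, -0.3069, 0.0986]
ee_rot: [[0.951, -0.31, -0.004], [-0.31, -0.951, 0.002], [-0.004, -0.001, -1.0]]
wrist_force: [-0.0, -0.1, 0.9]
width: 0.0849
```

```bash
python3 - <<'E'
from h import *
s=env.sense();print(s['time'],s['position'],delta((.5225,-.308,.033),-.317),s['joint_velocities'])
E
```

```text
3.2 [ 0.52192583 -0.30686602  0.09861503] (array([ 1.2,  1. , 65.6]), np.float64(0.0015)) [-0.0061654  -0.03364719 -0.03584614  0.00122441  0.02105278 -0.00145156]
```

apply_moves:
  deltas:
    - [85, [0.5, 1, 25], 0]
    - [85, [0.5, 1, 50], 0]
    - [85, [0.5, 1, 66], 0]
    - [85, [0.5, 1, 66], 0]
    - [85, [0.5, 1, 66], 0]
    - [70, [0.5, 1, 66], 0]
    - [65, [0.5, 1, 66], 0]
    - [58, [0.5, 1, 66], 0]
    - [52, [0.5, 1, 66], 0]
    - [52, [0.5, 1, 66], 0]
    - [52, [0.5, 1, 66], 0]
  force: 25

```text
time: 4.58
position: [0.5234, -0.3102, 0.0348]
ee_rot: [[0.95, -0.312, 0.0], [-0.312, -0.95, -0.0], [0.0, 0.0, -1.0]]
wrist_force: [-2.0, 1.4, 5.6]
width: 0.0615
```

```bash
python3 - <<'E'
from h import *
s=env.sense();print(s['time'],s['position'],s['width'],s['wrist_force'])
cv2.imwrite('pics/w2.png',camera('wrist')[:,:,::-1])
E
```

```text
4.575 [ 0.52342404 -0.31019114  0.03479048] 0.06147557560907592 [-2.02275944  1.41836194  5.61055222]
```

View pics/w2.png

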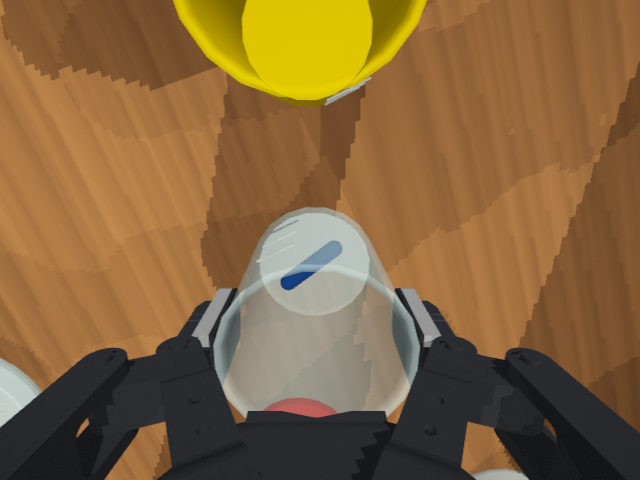

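apply_moves:
  deltas:
    - [50, [0, 0, 0], 0]
    - [50, [0, 0, 0], 0]
    - [50, [0, 0, -3], 0]
    - [50, [0, 0, -10], 0]
    - [50, [0, 0, -20], 0]
    - [50, [0, 0, -20], 0]
  force: 25

```text
time: 5.38
position: [0.5242, -0.3105, 0.0552]
ee_rot: [[0.95, -0.312, 0.002], [-0.312, -0.95, -0.001], [0.002, 0.001, -1.0]]
wrist_force: [0.3, 0.6, -1.3]
width: 0.0616
```

```bash
python3 - <<'E'
from h import *
s=env.sense();print(s['time'],s['position'],s['width'],s['wrist_force'])
cv2.imwrite('pics/w3.png',camera('wrist')[:,:,::-1])
c=calibration('scene');im=camera('scene')[:,:,::-1]
o=proj(c,[.523,-.309,.06])[0].astype(int)-[60,60]
cv2.imwrite('pics/s3.png',cv2.resize(im[o[1]:o[1]+110,o[0]:o[0]+130],None,fx=5,fy=5,interpolation=cv2.INTER_CUBIC))
E
```

```text
5.375 [ 0.52415515 -0.3105169   0.05522409] 0.061555651011517394 [ 0.34499142  0.58619933 -1.25303221]
```

View pics/w3.png

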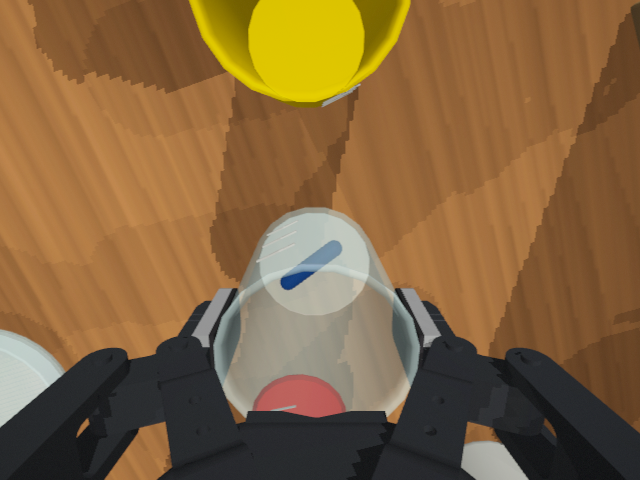

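View pics/s3.png

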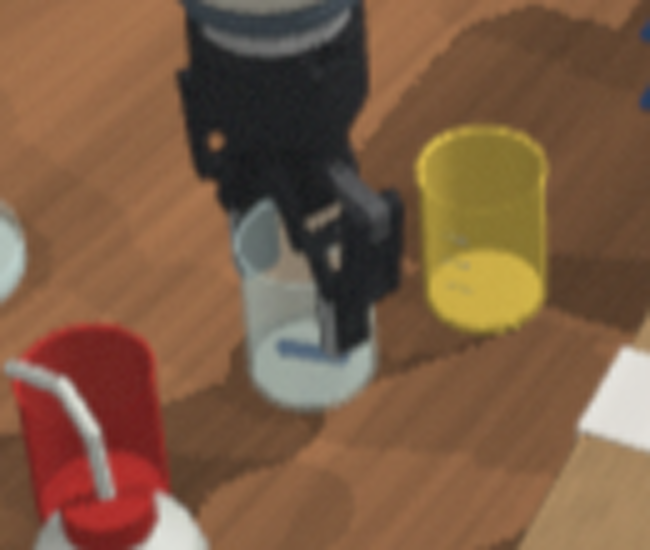

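```bash
python3 - <<'E'
from h import *
s=env.sense();c=calibration('wrist')
P=unproj(c,(315,261),.0234);R=np.array(s['ee_rot'])
print(P, R.T@(P-s['position'])*1000)
im=cv2.imread('pics/w3.png')
for d in(0,):
  draw(im,c,circ(P[0],P[1],.0204,.03),(0,0,255));draw(im,c,circ(P[0],P[1],.0234,.0275),(255,0,0));draw(im,c,circ(P[0],P[1],.1004,.031),(0,255,0))
cv2.imwrite('pics/w3o.png',im)
print(delta((.524,-.31,.24)),delta((.654,.040,.24)))
E
```

```text
[ 0.5247563  -0.30361139  0.0234    ] [-0.9056741  -6.62785441 30.92744106]
(array([   0.5,   -0.3, -185.7]), None) (array([  14.9, -373.4, -185.7]), None)
```

View pics/w3o.png

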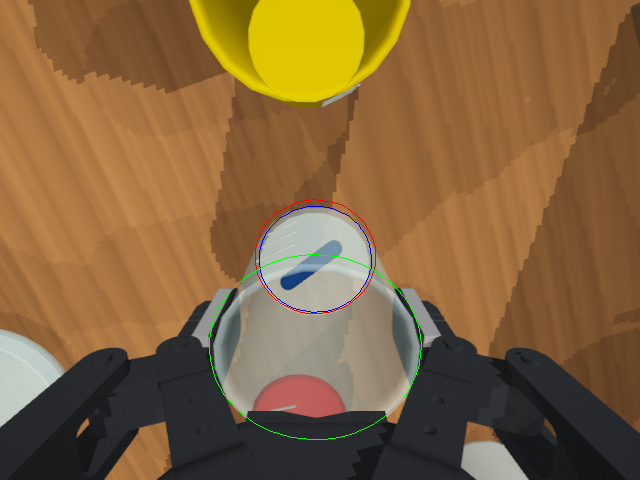

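apply_moves:
  deltas:
    - [50, [0, 0, -20], 0]
    - [50, [0, 0, -55], 0]
    - [50, [0, 0, -95], 0]
    - [50, [0, -5, -135], 0]
    - [50, [1, -25, -165], 0]
    - [50, [3, -55, -182], 0]
    - [50, [4, -90, -186], 0]
    - [50, [6, -130, -186], 0]
    - [50, [7, -170, -186], 0]
    - [50, [9, -210, -186], 0]
    - [50, [10, -250, -186], 0]
    - [50, [12, -285, -186], 0]

```text
time: 6.98
position: [0.6239, -0.0415, 0.2413]
ee_rot: [[0.95, -0.311, 0.001], [-0.311, -0.95, -0.0], [0.001, -0.0, -1.0]]
wrist_force: [0.8, -0.5, -0.3]
width: 0.0617
```

```bash
python3 - <<'E'
from h import *
s=env.sense();print(s['time'],s['position'],s['width'],s['wrist_force'],delta((.6526,.037,.212),-.317))
E
```

```text
6.975 [ 0.62390152 -0.04154135  0.24125651] 0.061664055133697375 [ 0.76737463 -0.47985057 -0.32242551] (array([  2.8, -83.6,  29.3]), np.float64(0.0004))
```

apply_moves:
  deltas:
    - [50, [1, -25, 0], 0]
    - [50, [2, -50, 5], 0]
    - [50, [2.5, -70, 15], 0]
    - [50, [3, -80, 25], 0]
    - [50, [3, -83.5, 29], 0]
    - [50, [3, -83.5, 29], 0]
    - [50, [3, -83.5, 29], 0]

```text
time: 7.85
position: [0.6526, 0.0347, 0.2112]
ee_rot: [[0.95, -0.312, 0.0], [-0.312, -0.95, -0.0], [0.0, 0.0, -1.0]]
wrist_force: [-0.2, -0.0, -0.8]
width: 0.0619
```

```bash
python3 - <<'E'
from h import *
s=env.sense();print(s['time'],s['position'],s['width'],s['wrist_force'],delta((.6526,.037,.2),-.317))
p=[.61776,.03662,.09237]
c=calibration('wrist');im=camera('wrist')[:,:,::-1].copy();cv2.imwrite('pics/w4raw.png',im)
C=stW(p,[.036,0,.088])[0]
draw(im,c,circ(C[0],C[1],.163,.066),(0,0,255),1)
draw(im,c,stW(p,np.array([[.1075,.075,.08],[.1075,-.075,.08],[-.0375,-.075,.08],[-.0375,.075,.08],[.1075,.075,.08]])),(0,160,0))
cv2.imwrite('pics/w4.png',im)
im=camera('top')[:,:,::-1].copy();cv2.imwrite('pics/t4.png',im)
im=camera('scene')[:,:,::-1].copy();cv2.imwrite('pics/s4.png',cv2.resize(im[150:320,310:480],None,fx=3.5,fy=3.5))
E
```

```text
7.85 [0.65259333 0.03472842 0.21123933] 0.0618801281456351 [-0.19704794 -0.01175788 -0.75592442] (array([-0.7, -2.2, 11.2]), np.float64(-0.0007))
```

View pics/w4.png

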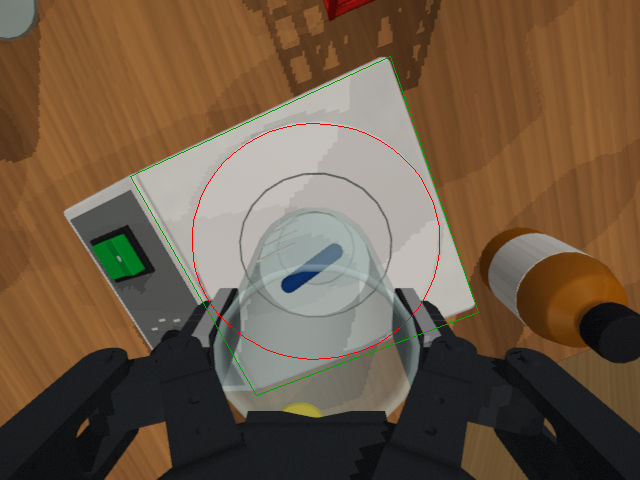

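View pics/s4.png

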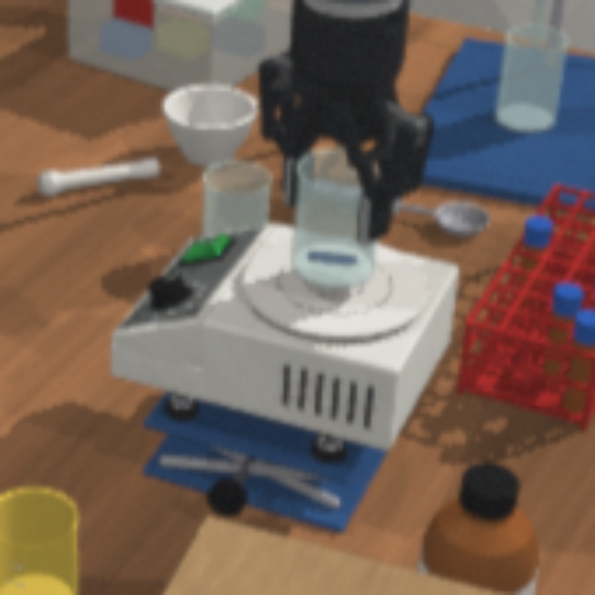

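apply_moves:
  deltas:
    - [50, [-0.5, -1, 4], 0]
    - [50, [-0.5, -1, 8], 0]
    - [50, [-0.5, -1, 11], 0]
    - [50, [-0.5, -1, 12.5], 0]
    - [50, [-0.5, -1, 13.5], 0]
    - [50, [-0.5, -1, 14.5], 0]
    - [50, [-0.5, -1, 14.5], 0]

```text
time: 8.88
position: [0.6524, 0.0365, 0.1966]
ee_rot: [[0.95, -0.312, 0.0], [-0.312, -0.95, 0.0], [-0.0, -0.0, -1.0]]
wrist_force: [-0.1, -0.3, 0.1]
width: 0.0615
```

```bash
python3 - <<'E'
from h import *
s=env.sense();print(s['time'],s['position'],s['width'],s['wrist_force'])
E
```

```text
8.875 [0.6523644  0.0365066  0.19661249] 0.061539272794106765 [-0.0762248  -0.29725818  0.09016846]
```

apply_moves:
  deltas:
    - [50, [0, 0, 0.7], 0]
    - [58, [0, 0, 0.7], 0]
    - [62, [0, 0, 0.7], 0]
    - [64, [0, 0, 0.7], 0]
    - [66, [0, 0, 0.7], 0]
    - [70, [0, 0, 0.7], 0]
    - [75, [0, 0, 0.7], 0]
    - [80, [0, 0, 0.7], 0]
    - [85, [0, 0, 0.7], 0]
    - [85, [0, 0, 0.7], 0]

```text
time: 10.12
position: [0.6524, 0.0365, 0.1958]
ee_rot: [[0.95, -0.312, 0.0], [-0.312, -0.95, 0.0], [0.0, -0.0, -1.0]]
wrist_force: [0.5, 1.2, 0.4]
width: 0.0852
```

```bash
python3 - <<'E'
from h import *
s=env.sense();print(s['time'],s['position'],s['width'],s['wrist_force'])
cv2.imwrite('pics/w5.png',camera('wrist')[:,:,::-1])
E
```

```text
10.125 [0.65236926 0.03652043 0.19582869] 0.08517248657108378 [0.50934771 1.17702201 0.40187275]
```

View pics/w5.png

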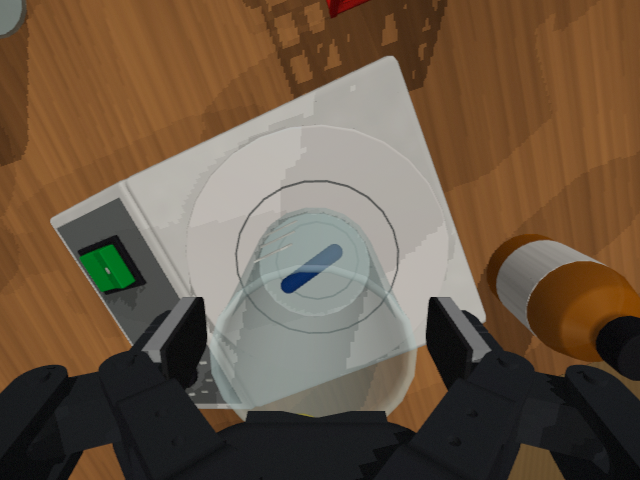

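apply_moves:
  deltas:
    - [85, [0, 0, -6], 0]
    - [85, [0, 0, -25], 0]
    - [85, [0, 0, -55], 0]
    - [85, [0, 0, -85], 0]
    - [85, [0, 0, -115], 0]
    - [85, [0, 0, -120], 0]

```text
time: 10.92
position: [0.6538, 0.0365, 0.3198]
ee_rot: [[0.95, -0.312, 0.006], [-0.312, -0.95, 0.0], [0.006, -0.002, -1.0]]
wrist_force: [-0.1, 0.3, 1.1]
width: 0.0852
```

```bash
python3 - <<'E'
from h import *
s=env.sense();c=calibration('wrist');R=np.array(s['ee_rot'])
print(s['time'],s['position'],s['joint_pos'],'cam in tool',R.T@(-c['R'].T@c['t']-s['position']),'axis',R.T@c['R'][2])
p=[.61776,.03662,.09237]
P0=stW(p,[-.0762,.036,.069])[0];print('P0',P0)
im=camera('wrist')[:,:,::-1].copy()
draw(im,c,circ(.6536,.0399,.163,.03),(0,0,255));draw(im,c,circ(.6536,.0399,.243,.031),(0,255,0))
cv2.imwrite('pics/w6.png',im)
print(delta(P0+[-.02,0,.11],1.663))
E
```

```text
10.925 [0.65378559 0.03654172 0.31982804] [3.76543233e-02 3.83635160e-01 1.47902372e+00 1.31371794e-05
 1.27282374e+00 3.54645018e-01] cam in tool [-0.00064137 -0.0719229  -0.14187396] axis [0.0010634  0.28427277 0.95874286]
P0 [0.53856425 0.06543794 0.144     ]
(array([-137.2,   14.6,   64.1]), np.float64(-1.98))
```

View pics/w6.png

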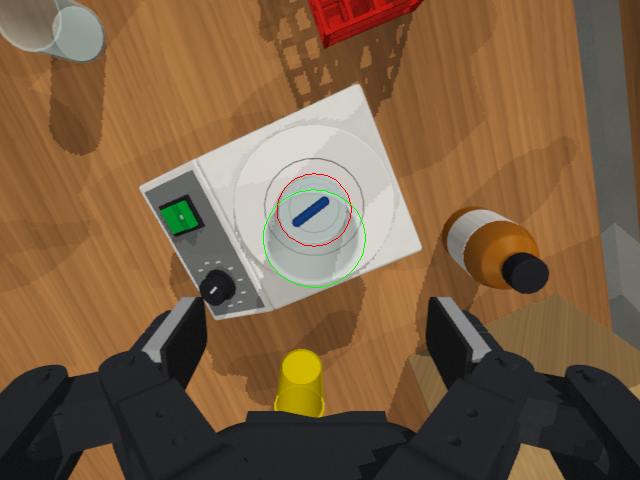

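apply_moves:
  deltas:
    - [60, [-12, 1, 0], -0.18]
    - [40, [-24, 2, 0], -0.36]
    - [20, [-36, 4, 0], -0.54]
    - [0, [-48, 5, 0], -0.72]
    - [0, [-60, 6, 0], -0.9]
    - [0, [-75, 8, 0], -1.08]
    - [0, [-90, 10, 0], -1.26]
    - [0, [-105, 11, 5], -1.44]
    - [0, [-120, 13, 20], -1.62]
    - [0, [-130, 14, 40], -1.8]
    - [0, [-137, 14.6, 60], -1.98]
    - [0, [-137, 14.6, 64], -1.98]
  force: 60

```text
time: 12.48
position: [0.5159, 0.0652, 0.2499]
ee_rot: [[-0.091, 0.996, -0.004], [0.996, 0.091, -0.0], [-0.0, -0.004, -1.0]]
wrist_force: [0.3, 0.4, 0.3]
width: -0.0
```

```bash
cat > look.py <<'E'
from h import *
import sys
s=env.sense();c=calibration('wrist');print(s['time'],s['position'],s['wrist_force'],s['width'],delta(s['position'],1.663)[1])
p=[.61776,.03662,.09237]
im=camera('wrist')[:,:,::-1].copy();cv2.imwrite(f'pics/{sys.argv[1]}raw.png',im)
n=np.array([-.423,0,.906]);u=np.array([.906,0,.423]);y=np.array([0,1,0])
P=np.array([-.0762,.036,.069])
b=P-6.5e-3*n+3e-3*n
fr=[b+u*a*.0195+y*d*.0155 for a,d in((1,1),(1,-1),(-1,-1),(-1,1),(1,1))]
draw(im,c,stW(p,np.array(fr)),(0,0,255))
up=u*np.cos(.3)+n*np.sin(.3)
rk=[P+y*.012,P+y*.012+up*.0155,P-y*.012+up*.0155,P-y*.012,P+y*.012,P+y*.012-u*.0155,P-y*.012-u*.0155,P-y*.012]
draw(im,c,stW(p,np.array(rk)),(255,0,255))
cv2.imwrite(f'pics/{sys.argv[1]}.png',im)
q=stW(p,P+up*.012)[0];print('P0',stW(p,P)[0],'press',q)
E
python3 look.py w7
```

```text
12.475 [0.5158809  0.06524153 0.24992973] [0.28226281 0.38444329 0.27440453] -4.2946294211377264e-05 -0.0014
P0 [0.53856425 0.06543794 0.144     ] press [0.54741273 0.06625761 0.15206218]
```

View pics/w7.png

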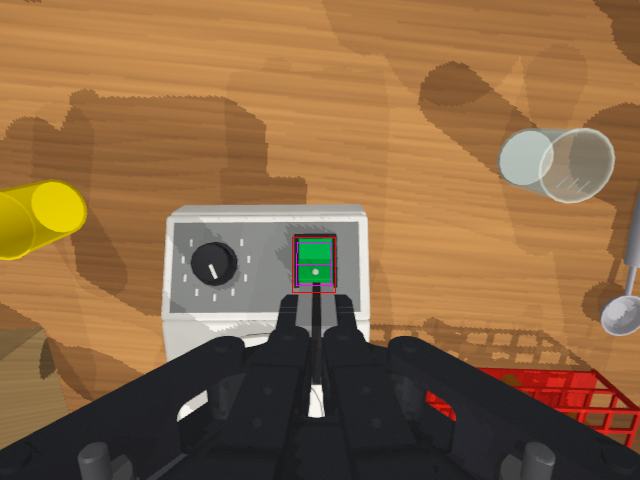

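```bash
python3 - <<'E'
import cv2
a=cv2.imread('pics/w7raw.png')[200:380,240:400];cv2.imwrite('pics/c7.png',cv2.resize(a,None,fx=3.3*1,fy=3.3,interpolation=cv2.INTER_CUBIC))
E
```

```text
(no output)
```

View pics/c7.png

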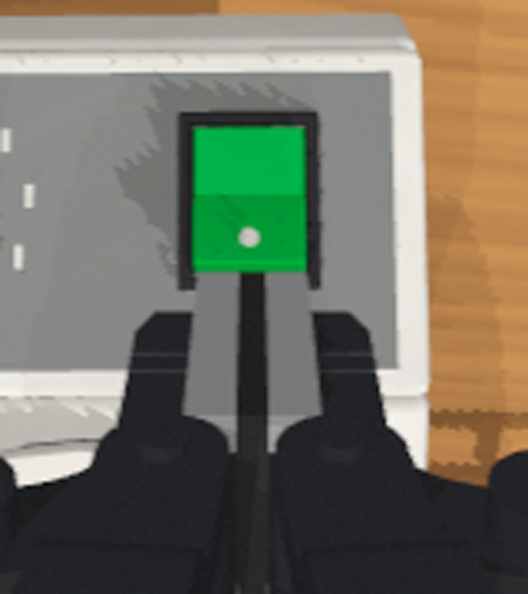

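```bash
python3 - <<'E'
from h import *
s=env.sense();c=calibration('wrist');R=np.array(s['ee_rot'])
for x,y in((-7,-11),(7,-11),(0,0),(-7,11),(7,11)):print(x,y,proj(c,s['position']+R@[x/1e3,y/1e3,0])[0].round(1))
p=[.61776,.03662,.09237]
# dot -> 
n=np.array([-.423,0,.906]);u=np.array([.906,0,.423]);P=np.array([-.0762,.036,.069]);up=u*np.cos(.3)+n*np.sin(.3)
for k in(10,12,14):print(k,proj(c,stW(p,P+up*k/1e3))[0])
E
```

```text
-7 -11 [299.1 280.1]
7 -11 [333.4 280.2]
0 0 [316.2 304.5]
-7 11 [299.7 327.9]
7 11 [332.7 327.9]
10 [313.6701287  275.90091995]
12 [313.66786552 278.65137477]
14 [313.66558713 281.42031583]
```

```bash
python3 - <<'E'
from h import *
c=calibration('wrist')
p=[.61776,.03662,.09237]
n=np.array([-.423,0,.906]);u=np.array([.906,0,.423]);y=np.array([0,1,0])
for sh,dz in((0,0),(-3e-3,0),(-3e-3,-.001),(-4e-3,-.001)):
  P=np.array([-.0762,.036,.069-.0])+u*sh+[0,0,dz];up=u*np.cos(.3)+n*np.sin(.3);b=P-n*3.5e-3
  f=lambda q:proj(c,stW(p,q))[0].round(1)
  print(sh,dz,'front',f(b-u*.0195-y*.0155),f(b-u*.0195+y*.0155),'back',f(b+u*.0195-y*.0155),f(b+u*.0195+y*.0155),'crease',f(P),'dot',f(P+up*.012),'end',f(P+up*.0155),'low',f(P-u*.0155))
  z=[0,0,dz]
  print(' panel top edge',f(np.array([-.0375,.036,.08])+z),'front',f(np.array([-.1075,.036,.047])+z))
a=cv2.imread('pics/w7raw.png')[195:345,155:385];cv2.imwrite('pics/c8.png',cv2.resize(a,None,fx=3.4,fy=3.4,interpolation=cv2.INTER_CUBIC))
E
```

```text
0 0 front [292.2 235.8] [335.2 235.7] back [291.8 290.5] [335.7 290.4] crease [313.7 262.4] dot [313.7 278.7] end [313.7 283.5] low [313.6 240.6]
 panel top edge [313.8 319.4] front [313.7 211.9]
-0.003 0 front [292.2 231.7] [335.1 231.6] back [291.8 286.2] [335.7 286.1] crease [313.7 258.2] dot [313.7 274.3] end [313.7 279.1] low [313.6 236.4]
 panel top edge [313.8 319.4] front [313.7 211.9]
-0.003 -0.001 front [292.3 231.3] [335.1 231.2] back [291.9 285.6] [335.6 285.5] crease [313.7 257.7] dot [313.7 273.7] end [313.7 278.5] low [313.7 236. ]
 panel top edge [313.8 318.7] front [313.7 211.6]
-0.004 -0.001 front [292.3 229.9] [335.  229.8] back [291.9 284.2] [335.6 284.1] crease [313.7 256.3] dot [313.7 272.3] end [313.7 277.1] low [313.6 234.6]
 panel top edge [313.8 318.7] front [313.7 211.6]
```

View pics/c8.png

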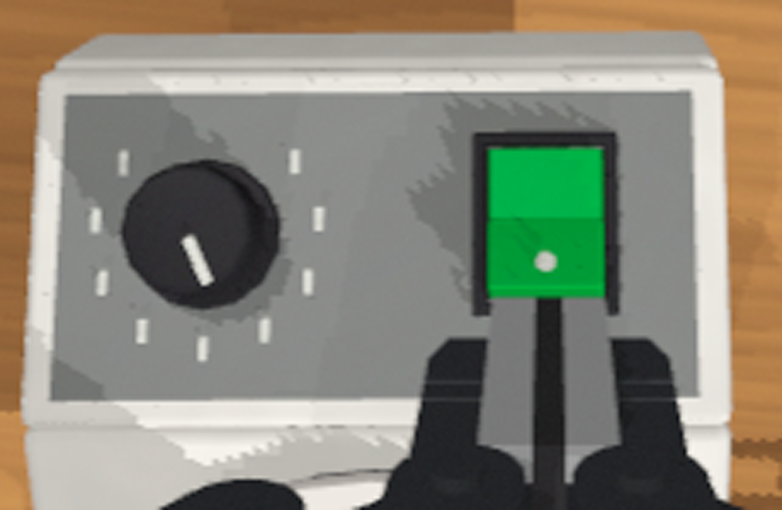

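```bash
python3 - <<'E'
from h import *
p=[.61776,.03662,.09237]
q=stW(p,[-.0794,.037,0])[0];q[2]=.162;print(q,delta(q,1.663))
E
```

```text
[0.53528566 0.06613851 0.162     ] (array([-0.7, 18.8, 88.4]), np.float64(-0.0036))
```

apply_moves:
  deltas:
    - [0, [-0.5, 10, 15], 0]
    - [0, [-0.5, 18.5, 40], 0]
    - [0, [-0.5, 18.5, 65], 0]
    - [0, [-0.5, 18.5, 82], 0]
    - [0, [-0.5, 18.5, 88], 0]
    - [0, [-0.5, 18.5, 88], 0]
    - [0, [-0.5, 18.5, 88], 0]

```text
time: 13.4
position: [0.5368, 0.0666, 0.1646]
ee_rot: [[-0.092, 0.996, 0.002], [0.996, 0.092, 0.0], [0.0, 0.002, -1.0]]
wrist_force: [-0.0, 1.0, -0.0]
width: -0.0001
```

```bash
python3 look.py w8; python3 - <<'E'
import cv2
a=cv2.imread('pics/w8raw.png')[150:400,160:480];cv2.imwrite('pics/c9.png',cv2.resize(a,None,fx=2.3,fy=2.3,interpolation=cv2.INTER_CUBIC))
from h import *
im=camera('scene')[:,:,::-1].copy();cv2.imwrite('pics/s9.png',cv2.resize(im[150:320,310:480],None,fx=3.5,fy=3.5))
print(delta((.5353,.0661,.162),1.663))
E
```

```text
13.4 [0.53677412 0.06659081 0.16463218] [-0.03119473  1.03808337 -0.04955634] -9.501573825539853e-05 -0.0002
P0 [0.53856425 0.06543794 0.144     ] press [0.54741273 0.06625761 0.15206218]
(array([-0.4, -1.4,  2.7]), np.float64(-0.0001))
```

View pics/c9.png

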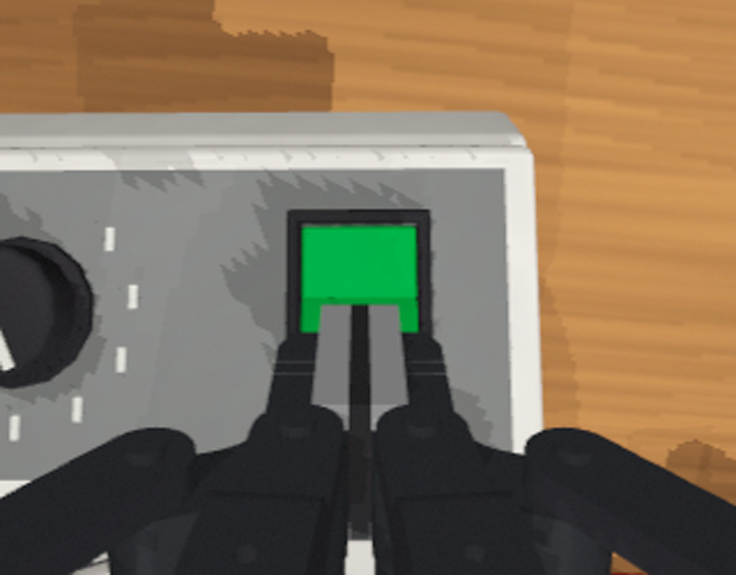

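View pics/s9.png

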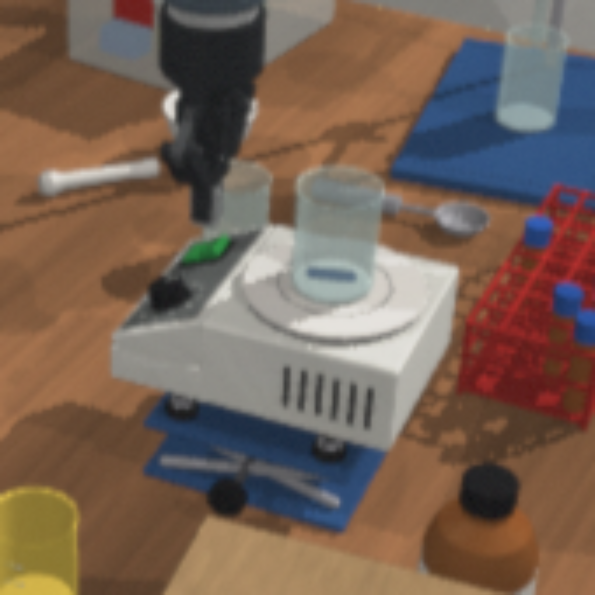

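apply_moves:
  deltas:
    - [0, [-0.4, -1.4, 3], 0]
    - [0, [-0.4, -1.4, 6], 0]
    - [0, [-0.4, -1.4, 9], 0]
    - [0, [-0.4, -1.4, 12], 0]
    - [0, [-0.4, -1.4, 14], 0]
    - [0, [-0.4, -1.4, 16], 0]
    - [0, [-0.4, -1.4, 16], 0]

```text
time: 14.38
position: [0.5347, 0.066, 0.1477]
ee_rot: [[-0.092, 0.996, -0.0], [0.996, 0.092, -0.0], [-0.0, -0.0, -1.0]]
wrist_force: [0.6, -0.2, 0.4]
width: -0.0002
```

```bash
python3 look.py w10; python3 - <<'E'
from h import *
im=camera('scene')[:,:,::-1].copy();cv2.imwrite('pics/s10.png',cv2.resize(im[190:290,330:430],None,fx=5.5,fy=5.5,interpolation=cv2.INTER_CUBIC))
E
```

```text
14.375 [0.53468181 0.06598366 0.14765696] [ 0.58671539 -0.15651177  0.37595784] -0.00022769817059471064 0.0
P0 [0.53856425 0.06543794 0.144     ] press [0.54741273 0.06625761 0.15206218]
```

View pics/s10.png

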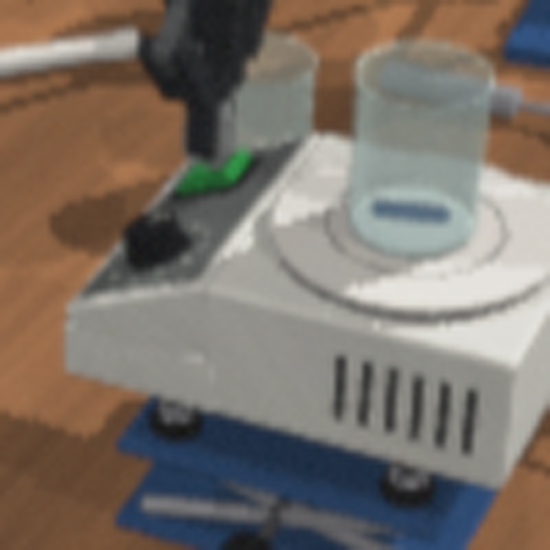

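apply_moves:
  deltas:
    - [0, [0, 0, 1], 0]
    - [0, [0, 0, 2], 0]
    - [0, [0, 0, 3], 0]
    - [0, [0, 0, 4], 0]
    - [0, [0, 0, 4], 0]

```text
time: 15.1
position: [0.5348, 0.066, 0.1439]
ee_rot: [[-0.092, 0.996, 0.0], [0.996, 0.092, -0.0], [-0.0, 0.0, -1.0]]
wrist_force: [-1.1, -0.2, 3.6]
width: -0.0003
```

apply_moves:
  deltas:
    - [0, [0, 0, 1], 0]
    - [0, [0, 0, 2], 0]
    - [0, [0, 0, 3], 0]
    - [0, [0, 0, 4], 0]
    - [0, [0, 0, 4], 0]

```text
time: 15.72
position: [0.5348, 0.066, 0.14]
ee_rot: [[-0.092, 0.996, 0.0], [0.996, 0.092, 0.0], [0.0, 0.0, -1.0]]
wrist_force: [-1.6, 0.0, 6.6]
width: 0.0001
```

```bash
python3 look.py w11; python3 - <<'E'
import cv2
from h import *
a=cv2.imread('pics/w11raw.png')[150:400,160:480];cv2.imwrite('pics/c11.png',cv2.resize(a,None,fx=2.3,fy=2.3,interpolation=cv2.INTER_CUBIC))
im=camera('scene')[:,:,::-1].copy();cv2.imwrite('pics/s11.png',cv2.resize(im[190:290,330:430],None,fx=5.5,fy=5.5,interpolation=cv2.INTER_CUBIC))
E
```

```text
15.725 [0.53479755 0.0660274  0.1400146 ] [-1.63856787  0.01845604  6.60683464] 0.00010977817358863799 0.0
P0 [0.53856425 0.06543794 0.144     ] press [0.54741273 0.06625761 0.15206218]
```

View pics/c11.png

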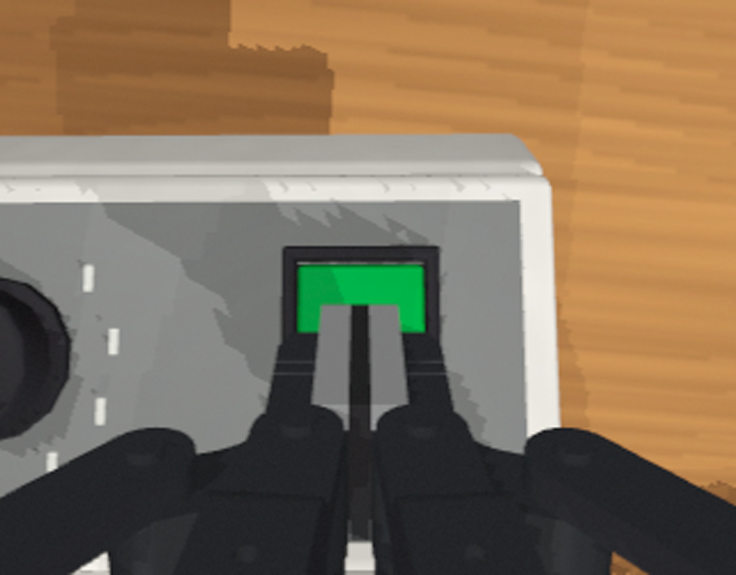

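View pics/s11.png

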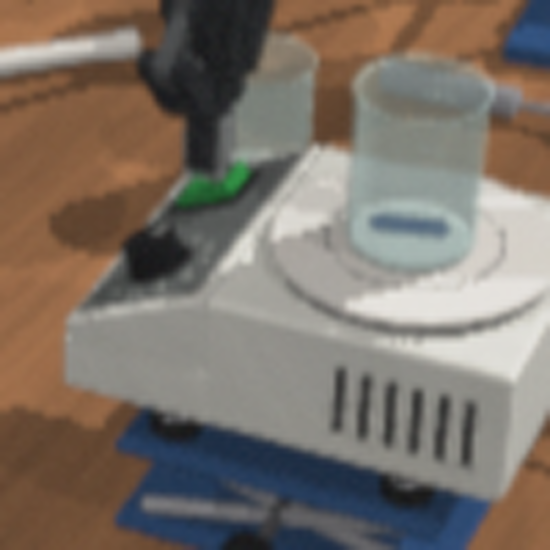

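apply_moves:
  deltas:
    - [0, [0, 0, -5], 0]
    - [0, [0, 0, -10], 0]
    - [0, [0, 2, -14], 0]
    - [0, [0, 4, -14], 0]
    - [0, [0, 4, -11], 0]
    - [0, [0, 4, -9], 0]
    - [0, [0, 4, -7], 0]
    - [0, [0, 4, -5], 0]
    - [0, [0, 4, -5], 0]

```text
time: 16.95
position: [0.5386, 0.0664, 0.1448]
ee_rot: [[-0.092, 0.996, -0.0], [0.996, 0.092, -0.0], [-0.0, -0.0, -1.0]]
wrist_force: [-2.5, 0.2, 5.5]
width: -0.0001
```

apply_moves:
  deltas:
    - [0, [0, 0, 1], 0]
    - [0, [0, 0, 2], 0]
    - [0, [0, 0, 3], 0]
    - [0, [0, 0, 3], 0]

```text
time: 17.45
position: [0.5386, 0.0664, 0.1422]
ee_rot: [[-0.092, 0.996, -0.0], [0.996, 0.092, -0.0], [-0.0, -0.0, -1.0]]
wrist_force: [-2.2, 0.4, 8.4]
width: 0.0002
```

apply_moves:
  deltas:
    - [0, [0, 0, 1], 0]
    - [0, [0, 0, 1], 0]

```text
time: 17.7
position: [0.5387, 0.0663, 0.1413]
ee_rot: [[-0.092, 0.996, -0.0], [0.996, 0.092, -0.0], [-0.0, -0.0, -1.0]]
wrist_force: [-3.7, -1.0, 9.0]
width: 0.0
```

apply_moves:
  deltas:
    - [0, [0, 0, 1], 0]
    - [0, [0, 0, 1], 0]

```text
time: 17.95
position: [0.5387, 0.0664, 0.1404]
ee_rot: [[-0.092, 0.996, 0.0], [0.996, 0.092, 0.0], [-0.0, 0.0, -1.0]]
wrist_force: [-4.1, 0.2, 10.6]
width: -0.0001
```

apply_moves:
  deltas:
    - [0, [0, 0, 1], 0]
    - [0, [0, 0, 1], 0]

```text
time: 18.2
position: [0.5394, 0.0664, 0.1394]
ee_rot: [[-0.092, 0.996, 0.002], [0.996, 0.092, 0.0], [0.0, 0.002, -1.0]]
wrist_force: [-0.7, 1.0, 6.7]
width: 0.0001
```

apply_moves:
  deltas:
    - [0, [0, 0, 1], 0]
    - [0, [0, 0, 1], 0]

```text
time: 18.45
position: [0.5394, 0.0664, 0.1384]
ee_rot: [[-0.092, 0.996, 0.002], [0.996, 0.092, 0.0], [-0.0, 0.002, -1.0]]
wrist_force: [-1.0, -0.5, 8.1]
width: 0.0004
```

apply_moves:
  deltas:
    - [0, [0, 0, 1], 0]
    - [0, [0, 0, 1], 0]
    - [0, [0, 0, -4], 0]
    - [0, [0, 0, -9], 0]
    - [0, [0, 0, -16], 0]
    - [0, [0, -10, -40], 0]
    - [0, [0, -40, -80], 0]
    - [0, [0, -80, -110], 0]
    - [0, [0, -110, -120], 0]
    - [0, [0, -110, -120], 0]

```text
time: 19.7
position: [0.4278, 0.0561, 0.2587]
ee_rot: [[-0.092, 0.996, 0.001], [0.996, 0.092, 0.0], [0.0, 0.001, -1.0]]
wrist_force: [0.4, 0.6, 0.2]
width: -0.0002
```

```bash
python3 look.py w12; python3 - <<'E'
import cv2
from h import *
a=cv2.imread('pics/w12raw.png');cv2.imwrite('pics/c12.png',a)
im=camera('scene')[:,:,::-1].copy();cv2.imwrite('pics/s12.png',cv2.resize(im[170:290,320:450],None,fx=5,fy=5,interpolation=cv2.INTER_CUBIC))
im=camera('top')[:,:,::-1].copy();cv2.imwrite('pics/t12.png',im)
E
```

```text
19.7 [0.42777986 0.05611958 0.2587342 ] [0.37244104 0.58644582 0.22975877] -0.00015834516133534632 0.0001
P0 [0.53856425 0.06543794 0.144     ] press [0.54741273 0.06625761 0.15206218]
```

View pics/c12.png

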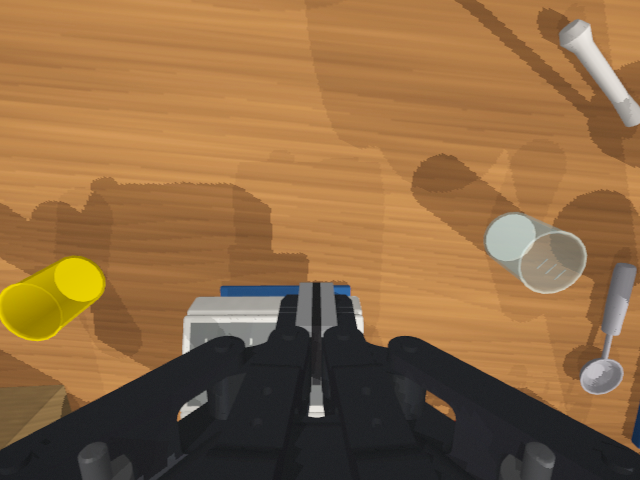

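View pics/s12.png

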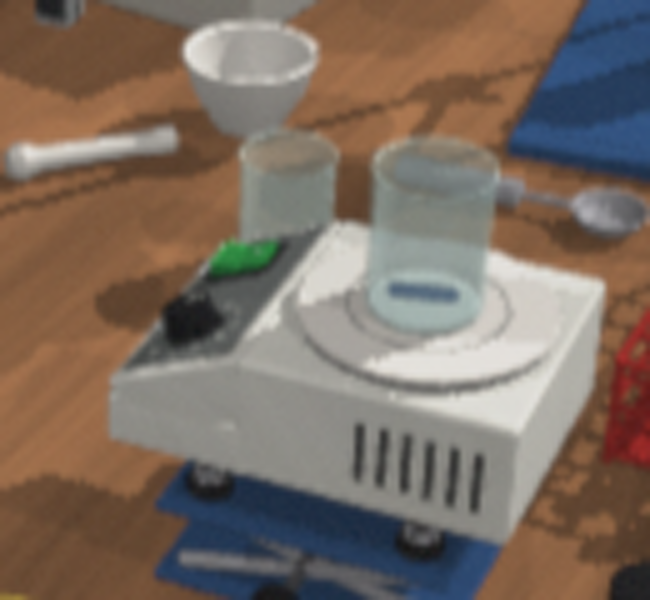

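View pics/t12.png

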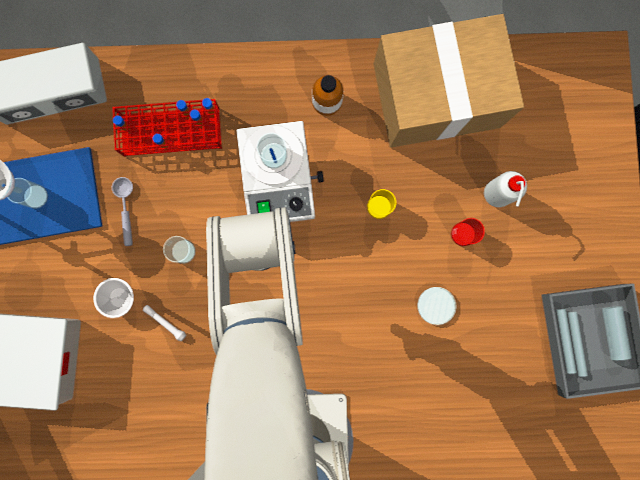

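```bash
python3 - <<'E'
from h import *
im=camera('scene')[:,:,::-1].copy()
b=cv2.imread('pics/scene0.png')
f=lambda a:cv2.resize(a[205:255,335:395],None,fx=6.5,fy=6.5,interpolation=cv2.INTER_CUBIC)
cv2.imwrite('pics/cmp.png',np.hstack([f(b),f(im)]))
t=camera('top')[:,:,::-1];t0=cv2.imread('pics/top0.png')
f=lambda a:cv2.resize(a[120:230,230:330],None,fx=3.9,fy=3.9,interpolation=cv2.INTER_CUBIC)
cv2.imwrite('pics/cmpt.png',np.hstack([f(t0),f(t)]))
c=calibration('top');a=f(t).copy()
draw(a,c,circ(.6536,.0399,.163,.03),(0,0,255),3.9,(230,120));draw(a,c,circ(.6536,.0399,.243,.031),(0,255,0),3.9,(230,120))
cv2.imwrite('pics/cmpt.png',np.hstack([f(t),a]))
E
```

```text
(no output)
```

View pics/cmp.png

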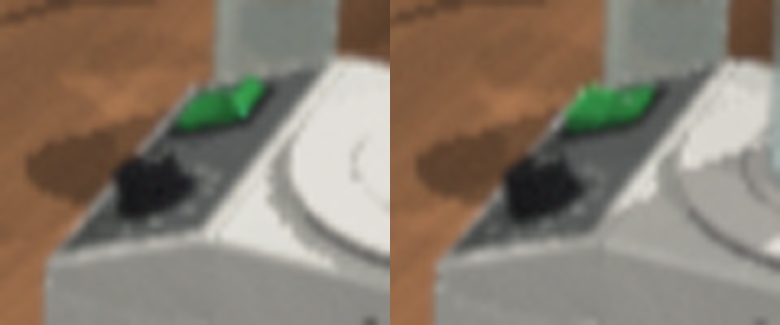

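View pics/cmpt.png

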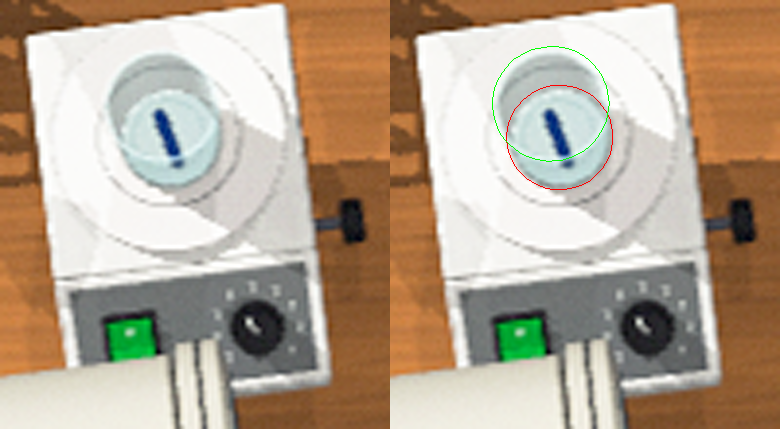

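```bash
python3 -c "
from bench import env,job
print(env.sense()['time']);print(job.finish_job())"
```

```text
19.95
the job is handed in; nothing more can be done
None
```

The beaker with the blue bar is standing on the stirrer plate and released, and the green rocker is switched on. I handed the job in at 19.95 s; no verdict was reported.

- **Beaker:** I gripped the clear beaker with the bar (top view, pixel 425, 216), between the red and yellow look-alikes, with a 25 N grip. I let go once the wrist force showed its weight was on the plate. The last top view puts it within about 2–3 mm of the plate's middle, upright, with the bar inside.
- **Switch:** My first press landed too near the pivot. It reached 6.6 N without the rocker going over, so I lifted off and moved 4 mm up the slope. The second press built to 10.6 N, then dropped to 6.7 N as the rocker snapped. Before-and-after pictures show the rocker's raised end has moved from the upper half to the lower half.
- **Everything else:** In the pictures the knob mark looks unchanged and the bystanders are where they were. The arm is clear of the stirrer. The vertical force I read on the stirrer never passed about 11 N.

One measurement disagreed: the rocker's image position was about 2 mm from my model of the stirrer, and the white dot on it did not match the 12 mm press point. I relied on the force readings for the press instead.

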